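# Close and hook the clear cover of the tasting chest, then hold its wooden lid up

## Task

The tasting chest has just been refilled and stands open, its clear inner cover sprung up into the wooden lid. Bring lid and cover down together until the chest is fully shut, swing the brass hook on its front all the way over the cover's stud so that the cover cannot spring up again, then raise the wooden lid alone by its knob, about half open (45 to 60 degrees), leaving the clear cover shut and hooked over the chocolates. The job finishes with the lid still held up there by its knob: do not let go, do not press on the clear cover itself, and leave the other things on the counter where they are.

Things in the scene. Friction and masses are not known exactly. Their poses are not given: they have to be found in the camera images.
- tasting_chest: dark wooden chest, 165 mm deep (x), 235 mm wide (y), 86 mm high without its lid; fixed to the counter. Origin at its underside near the middle: the front wall's outer face is 75 mm in front (-x, the side towards the robot), the back wall's 90 mm behind (+x); z up. Its front carries a small dark plate in the middle and the brass hook to the left of it (+y)
- tasting_chest_lid (a joint): angle of the wooden outer lid about its hinge: 0 shut, grows as it opens (1.57 upright, stop at 1.75). A stiff hinge (0.45 N m): together with the nested cover the lid stays at any angle; but once the cover is hooked down, the cover's spring (about 0.5 N m) pulls the lid shut again and it needs about 6 N at the knob to hold or raise it
- lid_knob (a point): centre of the brass knob on the middle of the lid's front edge: an upright (when shut) little cylinder, 15 mm across and 15 mm high, on a thin stem, its centre 9 mm in front of the lid's front edge. The lid is a 9 mm board, 236 mm wide, whose front edge lies 170 mm from the hinge line; the knob's centre is 179 mm in front of the hinge line and 5 mm above it when shut, i.e. 91 mm above the counter
- lid_hinge (a point): middle of the hinge line of lid and cover, at the chest's back, 86 mm above the counter, 91 mm behind the chest's origin; the line runs along the chest's y
- cover (a joint): angle of the clear inner cover away from the wooden lid: 0 nested against the lid (it goes up and down with it, a spring of about 0.5 N m keeps it there), grows as the lid is raised off the hooked cover
- cover_front (a point): middle of the front edge of the clear inner cover (clear pane 142 x 210 mm, 5 mm thick brass rim), 155 mm from the hinge line; 84 mm above the counter when the cover is shut. Its z axis is square to the pane: upright when the cover is shut
- catch_stud (a point): the brass stud (5 mm thick, level, pointing to the chest's front) on a strap that comes from the cover's front edge down the outside of the chest's front wall; 69 mm left of the chest's middle, 70 mm above the counter when the cover is shut
- hook (a joint): angle of the brass swing hook on the chest's front wall: 0 upright over the stud (closed; it stops at -0.05), grows as it swings open to the chest's left (+y), to 1.3 at most. It turns in the plane of the front wall, stays where it is left, and needs about 1 N at its grip. It can be closed only when the cover is fully down (about 3 mm play over the stud); it then keeps the cover from rising more than 3 mm
- hook_pivot (a point): pivot of the hook: 69 mm left of the chest's middle, 34 mm above the counter, 5 mm in front of the front wall; the axis points forward, square to the wall
- hook_grip (a point): middle of the hook's turned finger grip: a brass knob of 10 mm diameter that points forward, square to the wall, from 7 mm to 31 mm in front of the wall; this point is 22 mm in front of the wall and 22.6 mm from the pivot axis. With the hook closed it lies 22 mm above the pivot axis and 5 mm to the left (+y) of it
- tongs_a: sprung steel tongs lying in front of the chest, 172 x 25 mm, 19 mm high; leave them
- scoop: steel scoop, 171 mm long; leave it
- ribbon_ivory: spool of ivory ribbon lying flat, 66 mm across, 24 mm high; leave it
- bean_jar: glass jar of cocoa beans, 63 mm across, 85 mm high; leave it

How it is judged (in metres and radians):
On the way, in this order (a step that is already met when the one before it is completed fails the run):
1. lid and cover have come down together and the chest is fully shut, the cover still nested in the lid (value of joint tasting_chest_lid below 0.04 rad and angle between cover_front's own z axis and vertical below 0.05 rad and value of joint hook above 0.3 rad), for 0.2 s.
2. the hook has been swung closed over the stud of the shut cover (value of joint hook below 0.08 rad and value of joint tasting_chest_lid below 0.06 rad and angle between cover_front's own z axis and vertical below 0.05 rad), for 0.2 s.
At the end, for the whole second after the job is handed in: the wooden lid stands still 0.65 to 1.2 rad (37 to 69 degrees) open, held up by the fingers at its knob (grasp point within 40 mm of the knob's centre, more than 2 N of contact); the clear cover lies shut within 0.05 rad of level, and the hook is closed over its stud (joint under 0.08) (value of joint tasting_chest_lid between 0.65 and 1.2 rad and velocity of joint tasting_chest_lid between -0.1 and 0.1 rad/s and angle between cover_front's own z axis and vertical below 0.05 rad and value of joint hook below 0.08 rad and contact force between the fingers and tasting_chest_lid above 2 N and distance between the grasp point and lid_knob below 0.04 m); the arm keeps its last pose, push and grip.
It fails at once if the fingers press on the clear cover with more than 8 N (contact force between the fingers and cover above 8 N).
It fails at once if the cover is torn up past the closed hook (value of joint hook below 0.08 rad and angle between cover_front's own z axis and vertical above 0.1 rad).
It fails at once if tongs, scoop, ribbon or jar are pushed away or knocked over (distance of any of tongs_a, scoop, ribbon_ivory, bean_jar from where it was at the start of the episode above 0.03 m or angle between bean_jar's own z axis and vertical above 0.5 rad).
It also fails if it takes over 64 s, if anything falls off the work surface, if the arm or the gripper's body presses on something with over 40 N, if the wrist force passes 120 N, or if a joint passes its speed limit or range.

## Robot

A 6-joint arm with a two-finger parallel gripper is mounted at the origin on a cart in front of the work surface, level with it; the furniture and walls round the work are solid. World frame = base frame: x ahead of the robot, y to its left, z up, the work surface at z = 0. Lengths are in mm, angles in rad, forces in N, time in s.
With the tool pointing down it reaches from about 300 to 775 mm from the base axis. Payload 14.6 kg.
Tool frame: the origin (TCP) lies on the centre line of the jaws, within the pads' length; the fingertips stand 19 mm ahead of it and the grasp point (between the pads) is the TCP (bot.tip_reach is the distance from the TCP to the fingertips, in mm); z points along the fingers, y is the line along which they close (so a half turn about z gives the same grasp; the last joint's range is limited). The gripper opens to 85 mm and grips with 20 to 120 N. Pads are 22 mm wide; open, the fingers measure 114 mm over their backs; the gripper's body (76 mm by 85 mm) begins 54 mm behind the grasp point. The pads swing forward as they close: fully open they stand 13 mm farther back than shut.
Start: joints at [1.096, 0.3, 1.521, -0, 1.321, -0.067], TCP at [218.121, 504.889, 250.281] pointing down, gripper open.
Joint ranges: [-3.03, 3.03], [-0.79, 2.21], [0.23, 2.52], [-1.04, 4.18], [0, 3.07], [-2.55, 2.55]. Speed limits (rad/s): [2.22, 2.22, 2.57, 3.14, 3.14, 3.14].

## Interface

Orientations are given as a unit quaternion [w, x, y, z].
In Python, from rig import bot gives the robot as it stands. Calls block until the motion is done:
- bot.move_to(position, orientation): joint-space move of the TCP to a pose.
- bot.servo_line(position, attitude=None, speed=150, until_force=None): straight line of the TCP; attitude=None keeps the orientation; speed is the mean speed in mm/s. With until_force (N) it stops when the force on the tool has changed by that much, and returns True; else False.
- bot.move_joints(angles): joint-space move.
- bot.move_gripper(opening, grip_force=None): finger opening in mm; grip_force is the grip in N (None keeps the last); returns when the fingers have stopped.
- bot.dwell(seconds).
- bot.ik(position, orientation): joint angles nearest the present ones, or None.
- bot.read_state(): the state.
- bot.read_camera(name): name is "scene" or "top"; returns a dict with "image" (384x512x3 uint8, blue, green, red), "depth" (384x512 float32, mm along the optical axis (not along the pixel's ray), 0 where there is no reading), "fovy" (degrees; the focal length in pixels is half the picture's height over the tangent of half this angle, whatever the lens; pixels are square), "cx", "cy" (the principal point, pixels), "k1" (the pictures are not rectified: a ray, as slopes to the right and down, at radius r is drawn at 1 + k1 r^2 times it, then the intrinsics apply), "eye" and "attitude" of the camera in the world. Camera axes: x right, y down, z forward; pixel columns grow to the right and rows downward; lengths in mm; the calibration is good to about 2 mm. A picture is of the moment at which its call begins.
A pose or a line that the arm cannot do raises bot.MotionError and nothing moves.
- bot.finish_job(): hands the job in; it is judged then, once.
The state is a dict: "clock": time; "joint_positions": joint angles; "qvel": joint speeds; "effort": joint torques, N m; "ee_pos": TCP position; "tool_rot": TCP orientation; "ft_force": force on the tool from outside, world axes, zero at the start; "moment": the same for the moment, N m; "grip_width": finger opening in mm; "grip_force": force on a finger pad.
Only numpy, scipy, OpenCV 4.12 (cv2) and the standard library are available. Lean on these libraries where they do the work, as an engineer would, in place of code of your own. Each camera call takes 0.05 s, during which the arm holds its last target. There are 200 camera calls.

## Working session

There is one attempt and no reset: what is moved stays moved. The work goes in short steps, each a Python script; the robot and the scene stay as the last script left them, time stands still between calls to the robot, and variables do not carry over. Pictures are saved under pics/ and viewed, at most 10 in all, crops included, and the job is handed in when it is done.

```bash
mkdir -p pics; ls
cat > h.py <<'E'
import numpy as np, cv2
from scipy.spatial.transform import Rotation as R
from rig import bot
def rot(q): return R.from_quat([q[1],q[2],q[3],q[0]])
def quat(r):
    q=r.as_quat(); return [q[3],q[0],q[1],q[2]]
def cloud(c):
    d=c["depth"]; h,w=d.shape; f=h/2/np.tan(np.radians(c["fovy"])/2)
    K=np.array([[f,0,c["cx"]],[0,f,c["cy"]],[0,0,1.]])
    v,u=np.mgrid[0:h,0:w].astype(np.float64)
    p=cv2.undistortPoints(np.stack([u.ravel(),v.ravel()],1)[:,None],K,np.array([c["k1"],0,0,0.]))[:,0]
    P=np.c_[p,np.ones(len(p))]*d.reshape(-1,1)
    W=rot(c["attitude"]).apply(P)+np.array(c["eye"])
    W[d.ravel()==0]=np.nan
    return W.reshape(h,w,3)
E
python3 - <<'E'
from h import *
ims=[]
for n in("scene","top"):
    c=bot.read_camera(n); np.savez(f"{n}0.npz",im=c["image"],W=cloud(c)); ims.append(c["image"]); print(n,c["eye"],c["attitude"],c["fovy"],c["k1"])
    cv2.imwrite(f"pics/{n}0.png",cv2.resize(c["image"],(768,576)))
print(bot.read_state())
E
```

```text
pics
scene [ 757.11746174 -247.54992595 1118.38382851] [-0.2595177   0.94412477  0.19474087 -0.0579222 ] 47.94533104360904 -0.054207070219789044
top [ 292.85976247  286.4351494  1273.29873395] [ 0.07319859 -0.70355068  0.7040853  -0.06262823] 47.20460719492951 0.05038275045294567
{'clock': 0.1, 'joint_positions': array([ 1.09639643e+00,  3.00442276e-01,  1.52152185e+00,  4.53459910e-05,
        1.32069618e+00, -6.66473119e-02]), 'qvel': array([-8.50397803e-04, -2.28066366e-03, -2.37777675e-03, -3.21483422e-05,
       -1.10870843e-03, -3.95543160e-04]), 'effort': array([ 1.92746425e-03, -5.44373846e+01, -3.62376881e+01, -8.84698079e-05,
        2.89432028e-03,  3.54474560e-05]), 'ee_pos': array([218.03216922, 504.73243628, 249.76216807]), 'tool_rot': array([-1.63824218e-04,  2.02472330e-01,  9.79287838e-01, -5.08544914e-04]), 'ft_force': array([-0.64878182, -0.08407743, -0.53037201]), 'moment': array([-0.03256063,  0.02771565, -0.03731233]), 'grip_force': 0.0, 'grip_width': 85.34043129132769}
```

View pics/scene0.png

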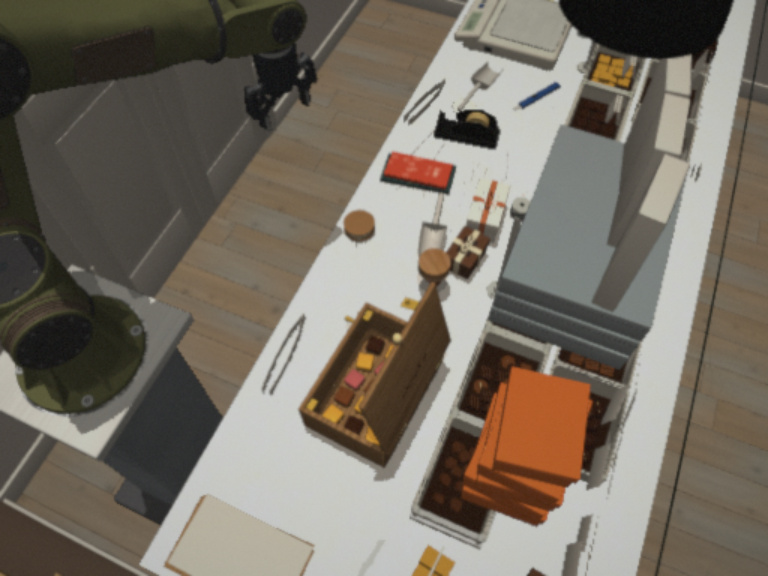

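View pics/top0.png

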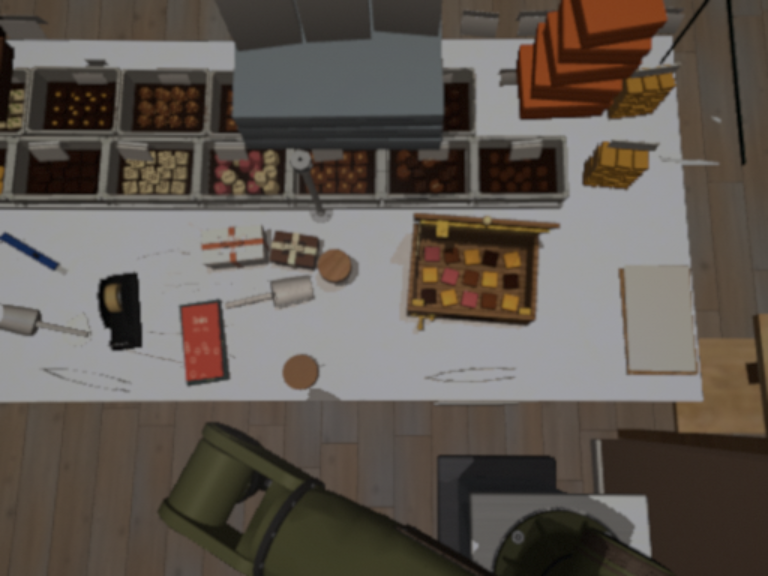

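The top picture (768-wide) shows the open chest: rim corners about (412,218), (407,318), (533,322), (538,225). The lid is near upright, with its knob at (488,220). The hook, swung open, is at (421,323), the tongs at (470,375), and the scoop and jar are well to the left. Next I'll measure the chest pose from the depth.

Run:
```python
from h import *
for n in("top","scene"):
    z=np.load(f"{n}0.npz"); W=z["W"]
    if n=="top":
        for s in [(488,220),(421,323),(470,322),(408,270),(536,275),(470,375),(430,377),(515,370),(558,225),(415,217),(335,265),(300,372)]:
            u,v=int(s[0]/1.5),int(s[1]/1.5); print(s,W[v-1:v+2,u-1:u+2].reshape(-1,3)[[0,4,8]].round(0).tolist())
    # rim points
    P=W.reshape(-1,3); 
    m=(np.abs(P[:,2]-86)<4)&(P[:,0]>350)&(P[:,0]<750)&(np.abs(P[:,1])<300)
    Q=P[m]; c=np.median(Q,0); print(n,m.sum(),c)
    r=cv2.minAreaRect(Q[:,:2].astype(np.float32)[np.linalg.norm(Q[:,:2]-c[:2],axis=1)<170]); print(r)
    # lid points
    m=(P[:,2]>110)&(P[:,2]<290)&(np.linalg.norm(P[:,:2]-r[0],axis=1)<170); L=P[m]; print('lid',m.sum(),L.min(0),L.max(0))
    c=np.median(L,0); print(c, np.linalg.svd(L-L.mean(0),full_matrices=False)[2][2])
c=cv2.resize(np.load("top0.npz")["im"][130:270,250:390],(560,560),interpolation=cv2.INTER_CUBIC); cv2.imwrite("pics/c1.png",c)
```

```text
(488, 220) [[597.0, 152.0, 269.0], [596.0, 149.0, 266.0], [593.0, 147.0, 267.0]]
(421, 323) [[464.0, 254.0, 47.0], [460.0, 251.0, 50.0], [458.0, 248.0, 43.0]]
(470, 322) [[469.0, 159.0, 26.0], [470.0, 153.0, 0.0], [467.0, 151.0, 1.0]]
(408, 270) [[575.0, 275.0, -1.0], [572.0, 272.0, -2.0], [550.0, 271.0, 87.0]]
(536, 275) [[547.0, 42.0, 85.0], [544.0, 40.0, 85.0], [541.0, 38.0, 88.0]]
(470, 375) [[369.0, 159.0, 5.0], [366.0, 156.0, 2.0], [363.0, 153.0, 0.0]]
(430, 377) [[366.0, 236.0, -3.0], [363.0, 233.0, 9.0], [359.0, 231.0, 16.0]]
(515, 370) [[379.0, 76.0, 20.0], [378.0, 70.0, -0.0], [375.0, 67.0, 2.0]]
(558, 225) [[591.0, 39.0, 255.0], [589.0, 36.0, 253.0], [587.0, 33.0, 252.0]]
(415, 217) [[609.0, 267.0, 248.0], [606.0, 265.0, 250.0], [604.0, 263.0, 249.0]]
(335, 265) [[568.0, 412.0, 84.0], [564.0, 409.0, 88.0], [562.0, 406.0, 87.0]]
(300, 372) [[373.0, 480.0, 25.0], [370.0, 476.0, 28.0], [367.0, 473.0, 27.0]]
top 773 [524.83811452 127.84949515  85.47494316]
((549.7755126953125, 153.54986572265625), (236.97805786132812, 160.79531860351562), 85.37374877929688)
lid 842 [574.43932538  32.62949059 110.8887101 ] [632.36175464 267.51954616 269.26448957]
[596.82892408 158.47295048 245.47593468] [-0.98606659  0.05553958 -0.15680573]
scene 586 [485.489937   102.63144716  85.26609732]
((556.0780639648438, 150.6396942138672), (232.21665954589844, 175.11488342285156), 85.26443481445312)
lid 2912 [574.60814058  28.78305685 110.07531606] [648.02584846 266.53418229 268.81379703]
[614.96455451 140.2244243  199.15323159] [ 0.95871844 -0.07351973  0.27468854]
```

View pics/c1.png

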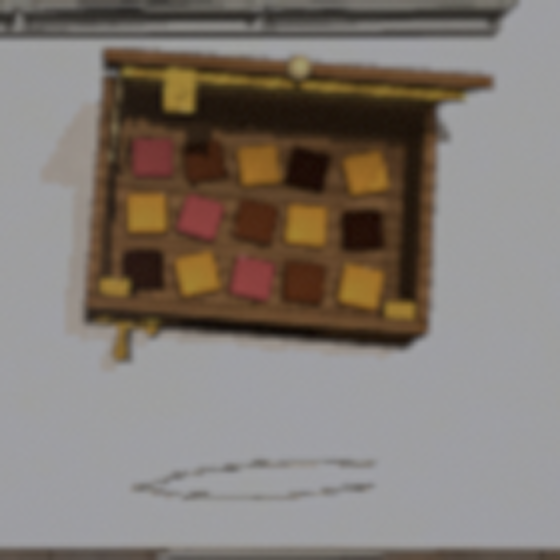

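```bash
cat >> h.py <<'E'
YAW=np.radians(-4.6); C=R.from_euler("z",YAW)
O=np.array([544.,153.,0.])
def w(p): return O+C.apply(p)            # chest -> world
def down(s=1):                            # tool down, y along chest y
    y=C.apply([0,s,0]); z=np.array([0,0,-1.]); return quat(R.from_matrix(np.c_[np.cross(y,z),y,z]))
def knob(t): return [91-179*np.cos(t)+5*np.sin(t),0,86+179*np.sin(t)+5*np.cos(t)]
OFF=np.array([-4,0,14.])                  # TCP relative to knob centre, chest frame
def st():
    s=bot.read_state(); print(round(s["clock"],2),s["ee_pos"].round(1),s["ft_force"].round(1),round(float(s["grip_width"]),1),round(float(s["grip_force"]),1))
E
python3 - <<'E'
from h import *
for n in("top","scene"):
    z=np.load(n+"0.npz"); W,im=z["W"],z["im"].astype(int)
    m=(W[...,2]>256.5)&(np.hypot(W[...,0]-595,W[...,1]-150)<40)
    P=W[m]; print(n,len(P),P.mean(0),P.min(0),P.max(0))
    L=W[(W[...,2]>240)&(W[...,2]<256)&(np.hypot(W[...,0]-595,W[...,1]-150)<140)]
    l=C.inv().apply(L-O); print('edge y',l[:,1].min(),l[:,1].max(),'z',np.percentile(L[:,2],[50,90,98]))
for t in(1.3,1.33,1.36): print(t,w(knob(t)))
for s in(1,-1):
    for t in(1.33,0.9,0): print(s,t,bot.ik(w(np.add(knob(t),OFF)),down(s)))
    print(bot.ik(w(np.add(knob(1.33),OFF+[0,0,60])),down(s)), bot.ik(w([-101,90,52]),down(s)))
E
```

```text
top 31 [594.35219602 150.73017054 265.42703329] [587.98536786 124.24177746 256.78831824] [601.28247115 158.37092384 269.26448957]
edge y -115.72598873810864 119.32337732097994 z [251.61821372 254.43432072 255.46148733]
scene 37 [595.96793921 148.25591374 265.56933898] [587.85320003 142.4161876  257.08238297] [602.51122805 156.19606971 268.81379703]
edge y -116.43502262510079 118.40424160284749 z [250.27567704 253.47909021 254.92364376]
1.3 [591.78109453 149.15562441 259.81440933]
1.33 [596.99726603 148.73594122 261.02793992]
1.36 [602.24737364 148.31352759 262.08395717]
1 1.33 [ 1.86361725e-01  4.22608296e-01  1.29804505e+00 -4.44089210e-16
  1.42093931e+00 -1.30414946e+00]
1 0.9 [ 2.20027958e-01  2.96803408e-01  1.54149225e+00 -4.44089210e-16
  1.30329700e+00 -1.27048322e+00]
1 0 [ 2.64413359e-01  3.28500682e-01  1.85823731e+00 -4.44089210e-16
  9.54854664e-01 -1.22609782e+00]
[ 1.86361725e-01  3.96869787e-01  1.19786855e+00 -4.44089210e-16
  1.54685432e+00 -1.30414946e+00] [ 4.36922253e-01  4.84594972e-01  1.78363984e+00 -4.44089210e-16
  8.73357842e-01 -1.05358893e+00]
-1 1.33 [ 1.86361725e-01  4.22608296e-01  1.29804505e+00 -4.44089210e-16
  1.42093931e+00  1.83744320e+00]
-1 0.9 [ 2.20027958e-01  2.96803408e-01  1.54149225e+00 -4.44089210e-16
  1.30329700e+00  1.87110943e+00]
-1 0 [ 2.64413359e-01  3.28500682e-01  1.85823731e+00 -4.44089210e-16
  9.54854664e-01  1.91549483e+00]
[ 1.86361725e-01  3.96869787e-01  1.19786855e+00 -4.44089210e-16
  1.54685432e+00  1.83744320e+00] [ 4.36922253e-01  4.84594972e-01  1.78363984e+00 -4.44089210e-16
  8.73357842e-01  2.08800373e+00]
```

```bash
sed -i 's/^O=.*/O=np.array([544.,153.8,0.])/; s/^OFF=.*/OFF=np.array([-4,0,15.])/' h.py
python3 - <<'E'
from h import *
T=1.325
bot.move_gripper(40,grip_force=30)
s=bot.read_state(); p=s["ee_pos"]
bot.servo_line([p[0],p[1],340],speed=200)
bot.move_to(w(np.add(knob(T),OFF+[0,0,70])),down()); st()
c=bot.read_camera("scene"); cv2.imwrite("pics/s1.png",cv2.resize(c["image"][130:330,180:380],(600,600)))
print(bot.servo_line(w(np.add(knob(T),OFF)),speed=100,until_force=10)); st()
c=bot.read_camera("scene"); cv2.imwrite("pics/s2.png",cv2.resize(c["image"][130:330,180:380],(600,600)))
bot.move_gripper(5,grip_force=30); st()
E
```

```text
3.08 [591.8 150.8 345.8] [-0.3  0.2 -0.5] 40.2 0.0
False
3.98 [592.3 150.  276.6] [ 0.5  0.6 -0.8] 40.0 0.0
4.38 [592.3 149.8 276.4] [-1.3 -2.1  5.1] 13.1 29.3
```

View pics/s2.png

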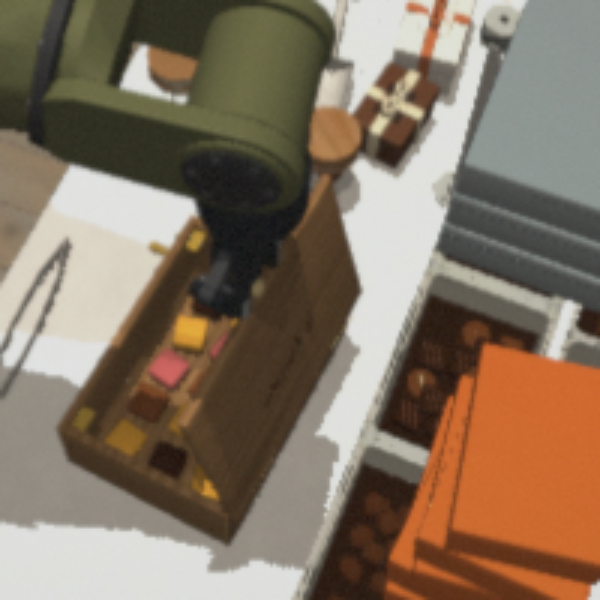

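The picture shows the fingers straddling the knob (about (255,288)) on the lid's front edge. The grip reads 13 mm with 29 N, so the knob is held. Next I'll run the closing arc.

Run:
```python
from h import *
p0=bot.read_state()["ee_pos"]
off=C.inv().apply(p0-O)-knob(1.325)
for i,t in enumerate(np.linspace(1.325,0,12)[1:]):
    bot.servo_line(w(np.add(knob(t),off)),speed=90)
    s=bot.read_state(); f=s["ft_force"]
    if i%2==0: st()
    if np.linalg.norm(f)>45: print("stop",t); break
st()
c=bot.read_camera("top"); W=cloud(c)
P=C.inv().apply(W.reshape(-1,3)-O); 
for a,b in((-70,-40),(-20,20),(40,80)):
    m=(P[:,0]>a)&(P[:,0]<b)&(np.abs(P[:,1])<105)&(np.abs(P[:,1])>60)&(P[:,2]>60)&(P[:,2]<130); print(a,m.sum(),np.median(P[m,2]))
cv2.imwrite("pics/t3.png",cv2.resize(c["image"][130:270,250:390],(560,560),interpolation=cv2.INTER_CUBIC))
```

```text
4.76 [571.4 151.5 270.5] [-2.5  0.1  1.4] 13.1 29.3
5.54 [533.3 154.7 251.7] [-6.8  0.5  3.5] 12.7 29.2
6.33 [500.4 157.4 223.6] [-6.7  1.3  1.8] 12.6 30.1
7.11 [475.3 159.4 188.9] [-4.1  2.  -1. ] 12.8 33.6
7.89 [459.2 160.7 149.3] [-3.3  5.  -2.2] 12.9 37.0
8.68 [453.  161.2 106.8] [-1.6  4.6 -2.5] 12.9 37.9
8.68 [453.  161.2 106.8] [-1.6  4.6 -2.5] 12.9 37.9
-70 179 103.37736501449648
-20 298 100.52205764748463
40 458 97.48239746341811
```

View pics/t3.png

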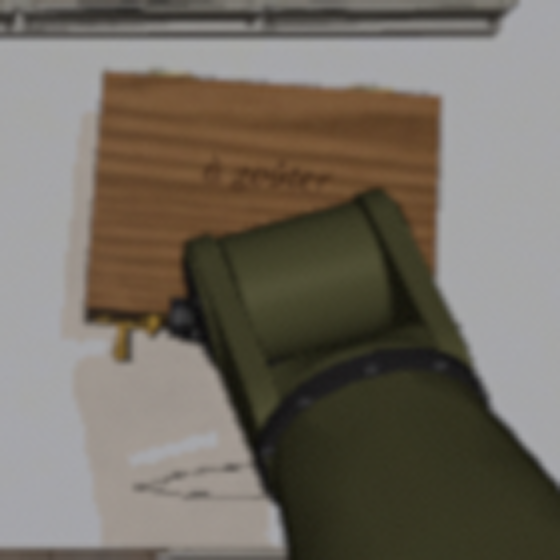

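The lid is almost shut (slope about 0.05 rad) and the hook is still open at (122,345). I'll press the knob down until it meets the stop, then release.

Run:
```python
from h import *
p=bot.read_state()["ee_pos"]
print(bot.servo_line(p+[0,0,-16],speed=25,until_force=18)); st()
bot.dwell(0.4); st()
def lev():
    P=C.inv().apply(cloud(bot.read_camera("top")).reshape(-1,3)-O)
    m=(np.abs(P[:,0])<78)&(np.abs(P[:,1])<105)&(np.abs(P[:,1])>62)&(P[:,2]>80)&(P[:,2]<112)
    A=np.c_[P[m,0],P[m,1],np.ones(m.sum())]; print(np.linalg.lstsq(A,P[m,2],rcond=None)[0].round(4))
lev()
bot.move_gripper(40); p=bot.read_state()["ee_pos"]
bot.servo_line(p+[0,0,60]); st(); lev()
```

```text
True
9.19 [453.  161.3  97.3] [-1.2 -0.5  6.8] 13.1 39.4
9.59 [453.  161.3  97.3] [-1.7 -1.3  7.2] 13.3 39.4
[ 5.00000e-04 -1.10000e-03  9.59259e+01]
10.57 [451.8 161.3 155.5] [-0.2 -0.  -0.8] 40.3 0.0
[ 8.00000e-04 -6.00000e-04  9.60887e+01]
```

Run:
```python
from h import *
bot.move_to(w([-150,60,190]),down())
for n in("top","scene"):
    c=bot.read_camera(n); W=cloud(c); im=c["image"].astype(int)
    P=C.inv().apply(W.reshape(-1,3)-O); sat=(im[...,2]-im[...,0]).ravel()
    m=(P[:,0]<-80)&(P[:,0]>-115)&(P[:,1]>50)&(P[:,1]<110)&(P[:,2]>15)&(P[:,2]<80)
    print(n,m.sum()); print(np.c_[P[m],sat[m]].round(0).astype(int).tolist()[:45])
    if n=="top": cv2.imwrite("pics/t4.png",cv2.resize(c["image"][195:235,255:305],(800,640)[:2] if 0 else (750,600),interpolation=cv2.INTER_CUBIC))
st()
```

```text
top 1
[[-81, 102, 70, 36]]
scene 14
[[-103, 92, 49, 33], [-101, 93, 50, 41], [-98, 94, 49, 28], [-103, 91, 45, 60], [-99, 90, 50, 88], [-97, 91, 50, 79], [-95, 94, 47, 48], [-104, 87, 45, 18], [-101, 87, 46, 52], [-99, 90, 44, 84], [-95, 89, 49, 90], [-101, 86, 43, 21], [-97, 85, 47, 39], [-95, 88, 45, 61]]
11.17 [399.3 225.2 189.1] [-0.1 -0.5 -0.1] 39.9 0.0
```

View pics/t4.png

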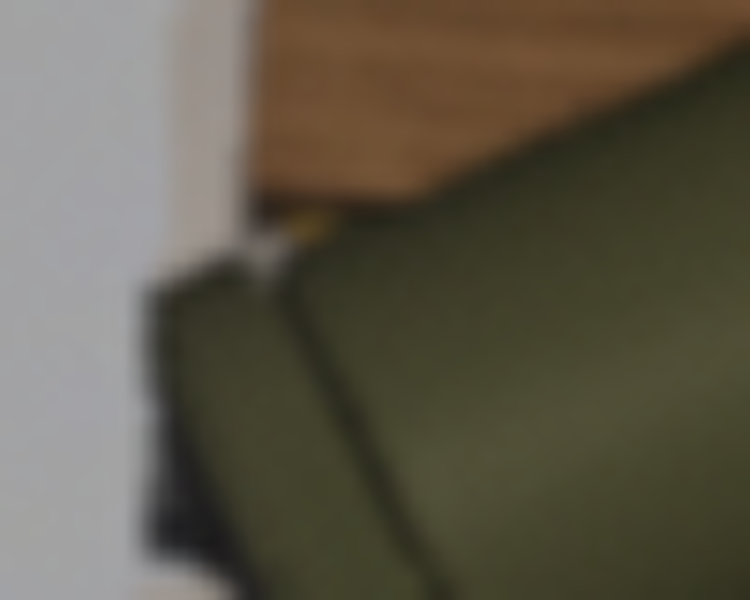

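Run:
```python
from h import *
bot.move_gripper(30,grip_force=20)
bot.servo_line(w([-100,91,120]),attitude=down(),speed=150)
print(bot.servo_line(w([-100,91,52]),speed=60,until_force=8)); st()
bot.move_gripper(13,grip_force=20); st()
print(bot.servo_line(w([-100,80,60]),speed=30,until_force=15)); st()
print(bot.servo_line(w([-100,66,63]),speed=20,until_force=12)); st()
print(C.inv().apply(bot.read_state()["ee_pos"]-O))
bot.dwell(0.4)
def grip(c):
    W=cloud(c);P=C.inv().apply(W.reshape(-1,3)-O)
    m=(P[:,0]<-80)&(P[:,0]>-110)&(P[:,1]>55)&(P[:,1]<110)&(P[:,2]>15)&(P[:,2]<75); print(m.sum(),np.median(P[m],0))
c=bot.read_camera("scene"); cv2.imwrite("pics/s5.png",cv2.resize(c["image"][170:270,190:290],(600,600),interpolation=cv2.INTER_CUBIC))
```

```text
False
13.47 [451.8 252.6  52.4] [-0.8 -1.2 -0.3] 29.9 0.0
13.78 [451.7 252.6  52.1] [-0.3 -0.5 -0.5] 12.9 0.0
True
14.09 [451.2 248.7  56.4] [-1.2  4.6  3.1] 12.8 2.7
True
14.46 [451.2 248.3  57.2] [-0.9  4.8  2.6] 13.3 2.5
[-100.10155472   86.73807404   57.16649333]
```

View pics/s5.png

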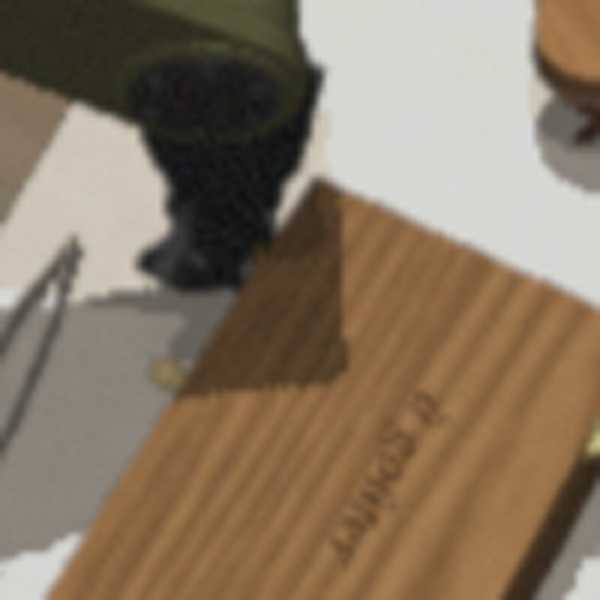

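The gripper cages the hook's grip. It stopped early because the tool wasn't rising along the arc as it pushed. I'll follow the arc in short steps.

Run:
```python
from h import *
for a in np.arange(0.95,-0.1,-0.1):
    b=bot.servo_line(w([-100,69+22.6*np.sin(a)-1.5,44+24*np.cos(a)]),speed=30,until_force=25)
    s=bot.read_state(); f=C.inv().apply(s["ft_force"]); print(round(a,2),b,C.inv().apply(s["ee_pos"]-O).round(1),f.round(1),round(float(s["grip_width"]),1))
    if b or np.abs(f).max()>14: break
st()
```

```text
0.95 False [-99.9  86.1  58.4] [-1.5  5.   3.2] 13.2
0.85 False [-99.8  84.9  60.3] [-1.5  5.6  4.1] 13.0
0.75 False [-99.7  83.4  62.1] [-1.9  6.5  4. ] 13.1
0.65 False [-99.6  81.7  63.7] [-0.4  5.3  4.1] 12.9
0.55 False [-99.7  79.4  64.7] [-0.2  3.3  1.4] 13.2
0.45 False [-100.1   77.    65.5] [-0.2  0.7  1.8] 13.0
0.35 False [-100.2   74.9   66.4] [ 0.4 -0.1 -0.9] 13.4
0.25 False [-100.1   72.9   67.2] [-0.4 -0.4 -0.4] 12.8
0.15 False [-100.1   71.4   67.7] [-0.6  7.7 -2.9] 12.9
0.05 False [-100.1   70.5   67.9] [-1.3 21.7 -7.7] 13.0
17.41 [449.9 232.1  67.9] [ 0.5 21.7 -7.7] 13.0 10.9
```

Run:
```python
from h import *
bot.dwell(0.4); bot.move_gripper(30)
p=bot.read_state()["ee_pos"]
bot.servo_line(p-C.apply([12,0,0]),speed=60); st()
p=bot.read_state()["ee_pos"]
bot.servo_line(p+[0,0,70]); bot.move_gripper(40)
bot.move_to(w([-92,0,170]),down()); st()
for n in("top","scene"):
    c=bot.read_camera(n);P=C.inv().apply(cloud(c).reshape(-1,3)-O)
    m=(P[:,0]<-82)&(P[:,0]>-115)&(P[:,1]>50)&(P[:,1]<110)&(P[:,2]>20)&(P[:,2]<80); print(n,m.sum(),P[m].round(0).astype(int).tolist()[:25])
    m=(np.abs(P[:,0])<78)&(np.abs(P[:,1])<105)&(np.abs(P[:,1])>60)&(P[:,2]>80)&(P[:,2]<112)
    A=np.c_[P[m,0],P[m,1],np.ones(m.sum())]; print(np.linalg.lstsq(A,P[m,2],rcond=None)[0].round(4))
    k=(np.abs(P[:,0]+88)<10)&(np.abs(P[:,1])<12)&(P[:,2]>85)&(P[:,2]<104); print('knob',k.sum(),P[k].mean(0))
    if n=="top": cv2.imwrite("pics/t6.png",cv2.resize(c["image"][190:240,250:350],(800,400),interpolation=cv2.INTER_CUBIC))
```

```text
18.47 [437.6 231.   68.1] [ 0.7  0.1 -0.1] 29.7 0.0
19.75 [452.5 160.6 170.1] [ 0.5  0.3 -0.7] 40.0 0.0
top 30 [[-83, 77, 62], [-83, 74, 58], [-85, 72, 73], [-84, 69, 70], [-85, 77, 57], [-86, 74, 61], [-82, 71, 38], [-89, 77, 63], [-89, 74, 62], [-92, 77, 63], [-91, 74, 60], [-91, 71, 57], [-94, 79, 58], [-94, 76, 59], [-94, 74, 62], [-93, 71, 57], [-97, 79, 56], [-97, 76, 61], [-96, 73, 57], [-97, 71, 60], [-100, 79, 63], [-100, 76, 62], [-100, 73, 65], [-99, 70, 61], [-103, 78, 62]]
[ 7.00000e-04 -1.00000e-03  9.60485e+01]
knob 0 [nan nan nan]
scene 19 [[-104, 77, 61], [-101, 78, 61], [-104, 72, 63], [-102, 74, 62], [-101, 77, 58], [-97, 77, 61], [-103, 71, 60], [-101, 71, 61], [-98, 72, 62], [-96, 74, 62], [-92, 78, 58], [-100, 69, 59], [-96, 69, 63], [-94, 71, 63], [-92, 73, 61], [-90, 74, 60], [-96, 68, 59], [-94, 71, 57], [-90, 70, 62]]
[-3.00000e-04  9.00000e-04  9.58342e+01]
knob 27 [-86.079627    -0.77112662  96.17445761]<stdin>:13: RuntimeWarning: Mean of empty slice.
  ret = um.true_divide(
```

View pics/t6.png

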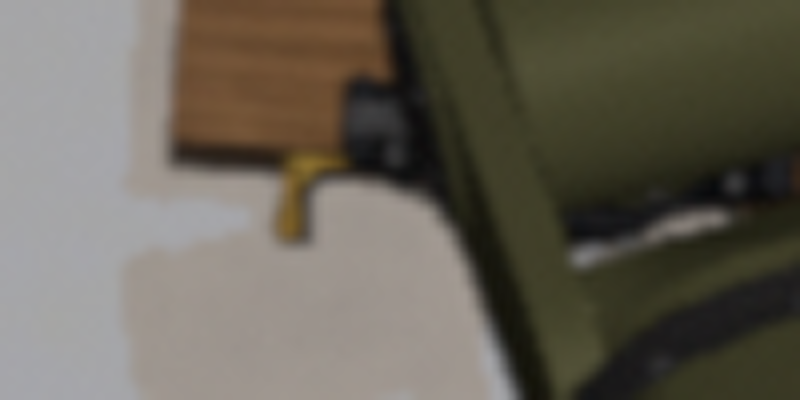

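The picture shows the hook arm at the stud (290,160) with its grip at (290,230). The grip is measured at y 74, z about 57, which matches the closed position, and the lid is level. Next I'll grip the knob and raise the lid.

Run:
```python
from h import *
print(bot.servo_line(w([-92.5,0,105]),speed=80,until_force=10)); st()
bot.move_gripper(5,grip_force=80); st()
off=C.inv().apply(bot.read_state()["ee_pos"]-O)-knob(0)
for i,t in enumerate(np.linspace(0,0.92,9)[1:]):
    bot.servo_line(w(np.add(knob(t),off)),speed=60)
    s=bot.read_state(); st()
    if np.linalg.norm(s["ft_force"])>40 or s["grip_width"]<9: print("stop",t); break
bot.dwell(0.5); st()
c=bot.read_camera("scene"); P=C.inv().apply(cloud(c).reshape(-1,3)-O)
m=(P[:,0]>-60)&(P[:,0]<75)&(np.abs(P[:,1])<110)&(np.abs(P[:,1])>60)&(P[:,2]>110)&(P[:,2]<250)
Q=P[m]; n=np.linalg.svd(Q-Q.mean(0),full_matrices=False)[2][2]; print(m.sum(),n,'theta',np.arctan2(abs(n[0]),abs(n[2])))
cv2.imwrite("pics/s7.png",cv2.resize(c["image"][150:310,180:340],(600,600),interpolation=cv2.INTER_CUBIC))
```

```text
False
20.82 [452.  161.3 105.4] [ 0.6 -0.   0.8] 39.9 0.0
21.2 [452.  161.4 105.7] [-1.6 -0.5  4. ] 10.6 78.2
21.71 [453.9 161.2 126.3] [ 3.8  1.3 -4.4] 10.5 78.6
22.2 [458.7 160.9 146.6] [ 9.3  0.3 -5.8] 10.5 78.4
22.69 [466.1 160.3 166.2] [ 19.4   0.6 -11.7] 10.2 78.5
23.18 [470.1 159.9 184. ] [-22.8   1.4   8.4] 9.6 82.3
23.68 [480.5 159.1 202. ] [-27.8   0.   14.1] 9.4 78.6
24.17 [491.1 158.6 220.7] [-62.6  -1.1  49. ] 6.9 82.0
stop 0.6900000000000001
24.67 [491.  158.6 220.7] [-62.2  -1.1  48.6] 7.0 82.3
2077 [-0.60405143  0.00316602 -0.79693905] theta 0.6485788683189516
```

View pics/s7.png

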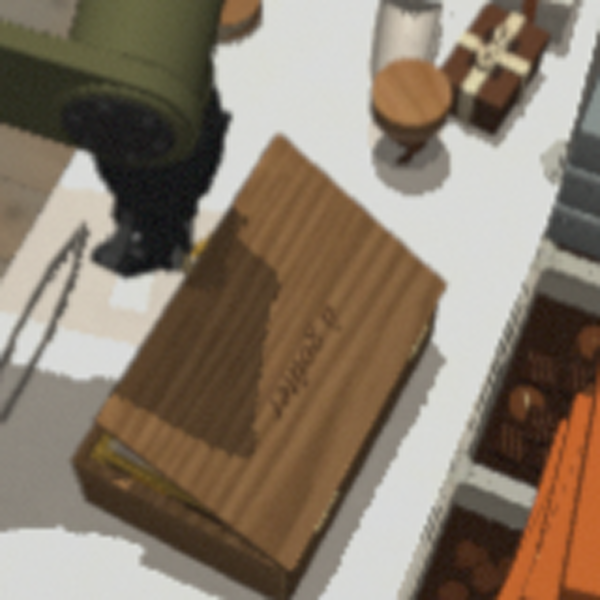

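The lid reached 0.65 rad and the cover stayed hooked. But the pads hold only the front of the knob and are squeezing off it (7 mm width, 80 N outward). I'll lower the lid again and regrip from the front with the tool pitched, so the pads cover the knob's full diameter.

```bash
cat >> h.py <<'E'
def pitch(p,s=1):                         # tool pointing ahead and p below level
    z=C.apply([np.cos(p),0,-np.sin(p)]); y=C.apply([0,s,0]); return quat(R.from_matrix(np.c_[np.cross(y,z),y,z]))
def tk(t,p,e,back=0):                     # TCP with the tips e beyond the knob centre
    return w(np.array(knob(t))-(19-e+back)*np.array([np.cos(p),0,-np.sin(p)]))
E
python3 - <<'E'
from h import *
bot.move_gripper(5,grip_force=40); st()
off=C.inv().apply(bot.read_state()["ee_pos"]-O)-knob(0.65)
for t in np.linspace(0.65,0.02,8)[1:]:
    bot.servo_line(w(np.add(knob(t),off)),speed=80)
st()
bot.move_gripper(40); bot.servo_line(bot.read_state()["ee_pos"]+[0,0,70]); st()
for p in np.radians([25,30,35,40]):
    for s in(1,-1):
        print(round(np.degrees(p)),s,[None if q is None else q.round(2).tolist() for q in (bot.ik(tk(0,p,4.5,b),pitch(p,s)) for b in(0,90))], bot.ik(tk(.92,p+.4,4.5),pitch(p+.4,s)) is not None)
for n in("scene",):
    c=bot.read_camera(n);P=C.inv().apply(cloud(c).reshape(-1,3)-O)
    m=(np.abs(P[:,0])<78)&(np.abs(P[:,1])<105)&(np.abs(P[:,1])>60)&(P[:,2]>80)&(P[:,2]<150)
    A=np.c_[P[m,0],P[m,1],np.ones(m.sum())]; print(np.linalg.lstsq(A,P[m,2],rcond=None)[0].round(4))
    m=(P[:,0]<-88)&(P[:,0]>-108)&(P[:,1]>50)&(P[:,1]<110)&(P[:,2]>20)&(P[:,2]<80); print('hook',m.sum(),P[m].mean(0))
E
```

```text
24.93 [491.  158.6 220.7] [-61.4  -0.7  48. ] 7.1 82.3
27.41 [449.5 161.8 115.6] [-13.    0.9  -3.8] 6.8 123.9
28.44 [451.6 161.7 186.4] [-0.5 -0.3 -0.8] 40.0 0.0
25 1 [[0.52, 0.36, 2.36, 3.93, 0.81, 1.25], None] True
25 -1 [[0.52, 0.36, 2.36, 3.93, 0.81, -1.89], None] True
30 1 [[0.5, 0.31, 2.34, 4.01, 0.67, 1.14], None] True
30 -1 [[0.5, 0.31, 2.34, 4.01, 0.67, -2.0], None] True
35 1 [[0.48, 0.26, 2.32, 4.13, 0.55, 1.0], None] True
35 -1 [[0.48, 0.26, 2.32, 4.13, 0.55, -2.14], None] True
40 1 [None, None] True
40 -1 [None, None] True
[-1.93000e-02  1.40000e-03  9.73828e+01]
hook 20 [-97.66568933  73.6669104   59.73563138]
```

```bash
cat >> h.py <<'E'
def lidpose(t,off):                       # TCP carried rigidly with the lid
    k=R.from_euler("y",t).apply(off)      # chest frame, +t opens
    return w(np.array(knob(t))+k), pitch(np.pi/2+t)
E
python3 - <<'E'
from h import *
off=np.array([-4.5,0,14.5])
print(R.from_euler("y",.8).apply([0,0,1]))
for t in np.linspace(0,1,6):
    q=bot.ik(*lidpose(t,off)); print(round(t,2),lidpose(t,off)[0].round(0),None if q is None else q.round(2))
E
```

```text
[0.71735609 0.         0.69670671]
0.0 [452. 161. 105.] [ 0.27  0.33  1.86 -0.    0.96 -1.22]
0.2 [459. 161. 142.] [ 0.23  0.37  1.7   0.06  1.25 -1.28]
0.4 [474. 159. 175.] [ 0.2   0.46  1.53  0.11  1.54 -1.31]
0.6 [495. 158. 206.] [ 0.18  0.57  1.34  0.15  1.82 -1.32]
0.8 [521. 156. 231.] [ 0.15  0.71  1.13  0.19  2.09 -1.31]
1.0 [552. 153. 251.] [ 0.14  0.86  0.9   0.26  2.35 -1.27]
```

Run:
```python
from h import *
for n in("top0","scene0"):
    P=np.load(n+".npz")["W"].reshape(-1,3); 
    for x in range(620,800,45):
        r=[]
        for y in range(60,300,30):
            m=(abs(P[:,0]-x)<22)&(abs(P[:,1]-y)<15); r.append(int(np.nanmax(P[m,2])) if m.any() else -9)
        print(n,x,r)
```

```text
top0 620 [203, 247, 254, 265, 254, 255, 255, 256]
top0 665 [7, 4, 2, 2, 5, -9, 1, 81]
top0 710 [75, 77, 75, 77, 75, 308, 400, 399]
top0 755 [513, 380, 49, 77, 63, 80, 399, 399]
scene0 620 [245, 253, 256, 268, 255, 255, 255, 255]
scene0 665 [4, 4, 5, 95, 108, 114, 124, 127]
scene0 710 [74, 76, 75, 75, 76, 392, 398, 398]
scene0 755 [512, 328, 47, 74, 63, 397, 398, 398]
```

Run:
```python
from h import *
off=np.array([-5,0,15.5]); k=0.65
def pose(t,o): return w(np.array(knob(t))+R.from_euler("y",k*t).apply(o)), pitch(np.pi/2+k*t)
print(bot.servo_line(pose(0.02,off)[0],attitude=pose(0,off)[1],speed=90,until_force=10)); st()
bot.move_gripper(8,grip_force=50); st()
off=C.inv().apply(bot.read_state()["ee_pos"]-O)-knob(0.02); print(off)
for t in np.linspace(0.02,0.87,11)[1:]:
    bot.servo_line(*pose(t,off),speed=60)
    s=bot.read_state(); print(round(t,2)); st()
    if np.linalg.norm(s["ft_force"])>40 or s["grip_width"]<9: print("stop",t); break
bot.dwell(0.3)
c=bot.read_camera("scene"); P=C.inv().apply(cloud(c).reshape(-1,3)-O)
m=(P[:,0]>-60)&(P[:,0]<75)&(np.abs(P[:,1])<110)&(np.abs(P[:,1])>60)&(P[:,2]>110)&(P[:,2]<250)
Q=P[m]; n=np.linalg.svd(Q-Q.mean(0),full_matrices=False)[2][2]; print(m.sum(),n,'theta',np.arctan2(abs(n[0]),abs(n[2])))
cv2.imwrite("pics/s8.png",cv2.resize(c["image"][150:310,180:340],(600,600),interpolation=cv2.INTER_CUBIC))
```

```text
False
29.5 [451.9 161.3 110.6] [-0.   0.3  0.3] 40.0 0.0
29.88 [451.8 161.4 110.4] [0.2 2.3 0.1] 11.7 48.7
[-4.64439099  0.14482372 15.84141171]
0.1
30.29 [454.2 161.2 125.5] [ 0.7  2.5 -1.9] 11.9 49.3
0.19
30.7 [457.6 160.9 140.6] [ 0.7  2.5 -1.6] 11.9 49.3
0.28
31.11 [462.4 160.5 155.4] [-0.2  2.3 -2.4] 12.2 49.4
0.36
31.52 [468.4 160.  169.8] [-1.9  1.4 -3.3] 11.9 49.4
0.44
31.93 [475.6 159.4 183.7] [-1.8  0.4 -1.8] 11.7 49.4
0.53
32.33 [484.2 158.7 197. ] [-0.6  1.  -3.1] 11.8 49.0
0.62
32.74 [493.8 157.9 209.4] [ 3.4  0.3 -5.7] 11.6 48.9
0.7
33.15 [504.4 157.1 220.9] [ 7.6  0.1 -9.1] 11.6 49.2
0.78
33.56 [515.8 156.1 231.6] [  7.3  -0.4 -11.5] 11.9 49.0
0.87
33.98 [528.  155.2 241.3] [  8.2  -0.6 -12.4] 11.9 49.3
1046 [-0.74860332 -0.00319635 -0.66301045] theta 0.8459587813381212
```

View pics/s8.png

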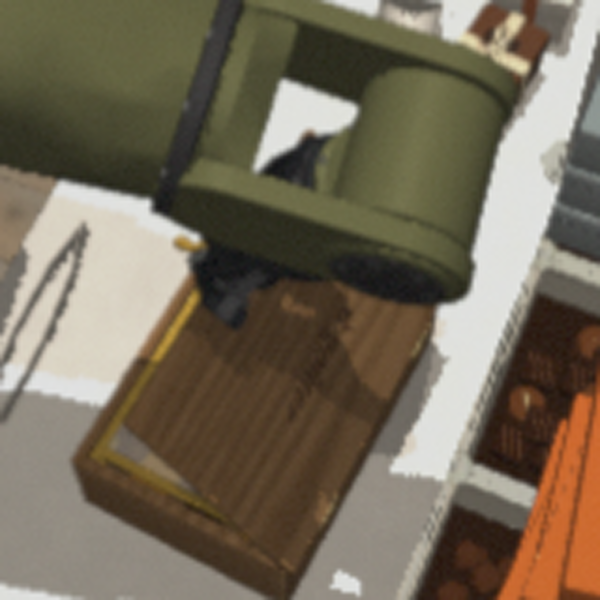

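The lid is held at 0.85 rad with small forces. The brass-rimmed cover is flat on the chest and the hook grip at (188,243) is still closed. I'm handing in.

```bash
python3 -c "
from h import *
bot.dwell(0.3); st(); print(bot.finish_job())"
```

```text
34.62 [528.  155.2 241.3] [  6.8  -0.3 -13.1] 11.3 49.2
the job is handed in; nothing more can be done
None
```

I handed the job in at 34.6 s with the chest shut, the cover hooked down, and the wooden lid held by its knob at about 0.85 rad (49°); the first lift slipped on the knob, so I lowered the lid and regripped it, and the hand-in returned no verdict.

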